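# Mesh the splined gear on the gear unit and press it home

## Task

Push the loose gear unit along the bench, without lifting it, straight into the dark steel nest until it sits right back against the stop. Then take the gear with the cross-shaped bore (not the spare one with the round hole), put it over the unit's spindle, turn it until its slots mesh with the spindle's splines, and slide it fully home against the sprung collar. Finish still gripping the gear and pressing it fully down; do not let go, and leave the other things on the bench where they are.

Things in the scene. Friction and masses are not known exactly. Their poses are not given: they have to be found in the camera images.
- nest: Dark steel nest fixed on the bench: stop bar at the back and two side rails, 22 mm high, open to the robot. Origin on the bench where the unit's origin lies when home. +x points at the stop: stop face at x = +50 mm, rails' inner faces at y = +-53 mm from x = -20 to +50 mm, flaring to about y = +-74 mm at x = -58 mm.
- unit: Grey loose gear unit, a block 100 x 100 mm (vertical corners cut 12 mm), on feet, underside 6 mm and top 50 mm up, about 0.9 kg. Origin on the bench under its centre. Starts 115 to 150 mm short of home, turned and offset a little; +x faces the nest, push on its flat -x face. On top, centred: flange of 32 mm radius, 56 mm up (the gear's hard stop), collar and spindle.
- spindle_top (a point): On the spindle's axis at the spline tops, 82 mm over the bench. Turns with the spindle: four splines along +-x and +-y, 7 mm thick, reaching 14 mm from the axis, top 4 mm chamfered to 3 mm thick. A round pilot, 12 mm diameter, stands 14 mm higher, ending in a cone. The spindle is stiff (0.8 N m) and stands anywhere within +-0.7 rad of the unit.
- spindle (a joint): Turn of the spindle relative to the unit, rad, counter-clockwise from above.
- collar_top (a point): Centre of the top of the brass sprung collar (22 mm radius) round the spindle: 64 mm over the bench at rest, 56 mm pressed down.
- collar (a joint): How far the collar is pressed down, m: 0 at rest to 0.008 fully down (level with the flange). The spring gives 5 N at the start and 11 N fully down, so it lifts a gear that is let go.
- gear: Steel gear to fit, lying hub up. Origin at the centre of its underside. Wheel 72 mm diameter, 18 mm thick; hub above, z = 18 to 48 mm, 50 mm diameter with two flats 40 mm apart, facing the gear's +-y (grip there). Bore right through: cross of slots along x and y, 10 mm wide, 31 mm long, so it meshes every quarter turn. 0.22 kg. Home: underside 56 mm over the bench.
- spare_gear: Spare gear to be left alone: same wheel, but a round hub of 40 mm diameter and a plain round hole of 12 mm. Origin at the centre of its underside. It lies on the other side of the unit from the right gear; which is left or right varies.
- sanding_block: Brown cork block, 116 x 80 x 26 mm, bystander, left of the nest. Origin under its centre.
- masking_tape: Roll of beige tape lying flat, 105 mm diameter, 25 mm high, bystander, right of the nest. Origin under its centre.
- tape_measure: Tape measure, 66 x 87 x 64 mm, bystander at the right. Origin under its centre.

How it is judged (in metres and radians):
On the way, in this order (a step that is already met when the one before it is completed fails the run):
1. the unit has been pushed home into the nest (x of unit in the frame of nest between -0.005 and 0.005 m and y of unit in the frame of nest between -0.005 and 0.005 m and angle between the x axis of unit and the x axis of nest, either way round below 0.07 rad), for 0.2 s.
2. the held gear is over the spindle, splines in mesh at least 5 mm deep (horizontal distance between gear and spindle_top below 0.004 m and z of gear in the frame of spindle_top below -0.005 m and contact force between the fingers and gear above 2 N), for 0.1 s.
At the end, for the whole second after the job is handed in: Unit within 6 mm of its place in the nest and 0.08 rad of square; gear on the spindle (axes within 3 mm, tilt under 0.06 rad), underside at least 24 mm below the spline tops, collar at least 6 of its 8 mm down; fingers still hold the gear with over 5 N and it is at rest (x of unit in the frame of nest between -0.006 and 0.006 m and y of unit in the frame of nest between -0.006 and 0.006 m and angle between the x axis of unit and the x axis of nest, either way round below 0.08 rad and angle between unit's own z axis and vertical below 0.05 rad and horizontal distance between gear and spindle_top below 0.003 m and z of gear in the frame of spindle_top below -0.024 m and angle between gear's own z axis and vertical below 0.06 rad and value of joint collar above 0.006 m and contact force between the fingers and gear above 5 N and linear speed of gear below 0.02 m/s); the arm keeps its last pose, push and grip.
It fails at once if the unit is lifted off the bench or tipped (height (world z) of unit above 0.012 m or angle between unit's own z axis and vertical above 0.15 rad).
It fails at once if the spare gear or a bystander is moved more than 30 mm (distance of any of spare_gear, sanding_block, masking_tape, tape_measure from where it was at the start of the episode above 0.03 m).
It also fails if it takes over 61 s, if anything falls off the work surface, if the arm or the gripper's body presses on something with over 40 N, if the wrist force passes 120 N, or if a joint passes its speed limit or range.

## Robot

A 7-joint arm with a two-finger parallel gripper is mounted at the origin on a cart in front of the work surface, level with it; the furniture and walls round the work are solid. World frame = base frame: x ahead of the robot, y to its left, z up, the work surface at z = 0. Lengths are in mm, angles in rad, forces in N, time in s.
With the tool pointing down it reaches from about 400 to 925 mm from the base axis. Payload 4.1 kg.
Tool frame: the origin (TCP) lies midway between the tips of the shut fingers; the grasp point (between the pads) lies 19 mm behind it; z points along the fingers, y is the line along which they close (so a half turn about z gives the same grasp; the last joint's range is limited). The gripper opens to 85 mm and grips with 20 to 120 N. Pads are 22 mm wide; open, the fingers measure 114 mm over their backs; the gripper's body (76 mm by 85 mm) begins 54 mm behind the grasp point. The pads swing forward as they close: fully open they stand 13 mm farther back than shut.
Start: joints at [1.152, 0.398, 0.045, 1.537, -0.019, 1.207, -0.051], TCP at [204.382, -617.067, 231.347] pointing down, gripper open.
Joint ranges: [-2.82, 2.82], [-0.49, 2.23], [-1.37, 1.46], [0, 2.46], [-1.36, 4.5], [0.23, 2], [-2.94, 2.94]. Speed limits (rad/s): [2.57, 2.57, 3.14, 3.14, 3.14, 3.14, 3.14].

## Interface

Orientations are given as a unit quaternion [x, y, z, w].
In Python, from station import telemetry, capture, order gives the robot as it stands. The module is installed in compiled form; this text tells all that it offers.
- The arm moves only by the tool play_rows, never from a script. Its argument "motion" is a list of rows, each an object of numbers: "x", "y", "z": the shift along the tool's x, y, z in m; "spin": the turn about the tool's z in rad; "grip": the closure, from -1 (fully open) to 1 (shut). In form: [{"x": .., "y": .., "z": .., "spin": .., "grip": ..}, ...]. A call has 1 to 12 rows; each row shifts and turns the commanded pose from where the row before left it, along the tool's axes as they then stand; what a row does not reach is not made up. A row lasts 1/10 s, in which the tool goes at most 50 mm and 8.59 degrees, less where a joint would pass 70% of its speed; a pose out of reach is approached as far as the arm can. A call with a gripper value outside its range is refused whole. The fingers move at their own pace and stop on an object; "newtons" is the grip in N (left out, the last holds). Time passes only in rows, so rows that do not move let the fingers close. It gives the time, the measured TCP pose, the force, the opening and the grip force at its end, in the units of the state.
- telemetry.observe(): the state, without advancing time (a new reading comes with each control period).
- capture(name): name is "scene" or "side" or "wrist"; returns a dict with "pixels" (420x560x3 uint8, red, green, blue), "camera_matrix" (3x3 intrinsics, pixels), "eye" and "orientation" of the camera in the world. Camera axes: x right, y up, looking along -z (the intrinsics and any distortion apply to the point x, -y, -z); pixel columns grow to the right and rows downward; lengths in mm; the calibration is good to about 2 mm. A picture is of the moment at which its call begins. There is no depth.
- order.hand_in(): hands the job in; it is judged then, once.
The state is a dict: "clock": time; "joint_positions": joint angles; "qvel": joint speeds; "tau": joint torques, N m; "tool_pos": TCP position; "eef_rot": TCP orientation; "force": force on the tool from outside, world axes, zero at the start; "wrist_torque": the same for the moment, N m; "finger_gap": finger opening in mm; "grasp_force": force on a finger pad.
Only numpy, scipy, OpenCV 4.12 (cv2) and the standard library are available. Lean on these libraries where they do the work, as an engineer would, in place of code of your own. Each camera call takes 0.05 s, during which the arm holds its last target. There are 200 camera calls.

## Working session

There is one attempt and no reset: what is moved stays moved. The work goes in short steps, Python scripts to look and compute and a tool call to move; the robot and the scene stay as the last step left them, time stands still between calls to the robot, and variables do not carry over. Pictures are saved under pics/ and viewed, at most 10 in all, crops included, and the job is handed in when it is done.

Besides the shell and the picture viewer there is one more tool, called after ">>>" as a command line: name --argument value ..., lists and objects as JSON in quotes. play_rows: Moves the arm, as the interface text tells. Its arguments: {"type":"object","properties":{"motion":{"type":"array","items":{"type":"object","properties":{"x":{"type":"number"},"y":{"type":"number"},"z":{"type":"number"},"spin":{"type":"number"},"grip":{"type":"number"}}}},"newtons":{"type":"number"}},"required":["motion"]}

```bash
mkdir -p pics
cat > h.py <<'E'
import numpy as np, cv2
from scipy.spatial.transform import Rotation as R
from station import telemetry, capture, order
def snap(cam,name):
    c=capture(cam); cv2.imwrite(f'pics/{name}.png',c['pixels'][:,:,::-1])
    np.savez(f'pics/{name}.npz',**{k:c[k] for k in c}); return c
def load(n): return dict(np.load(f'pics/{n}.npz',allow_pickle=True))
def rot(c):
    o=np.array(c['orientation']); return o if o.shape==(3,3) else R.from_quat(o).as_matrix()
def proj(c,P):
    P=np.atleast_2d(P); q=(P-c['eye'])@rot(c); q=q*[1,-1,-1]; k=q@np.array(c['camera_matrix']).T
    return k[:,:2]/k[:,2:]
def ray(c,px,z):
    px=np.atleast_2d(px).astype(float); d=np.c_[px,np.ones(len(px))]@np.linalg.inv(c['camera_matrix']).T
    d=(d*[1,-1,-1])@rot(c).T; e=np.array(c['eye']); return e+d*((z-e[2])/d[:,2:])
E
python3 - <<'E'
from h import *
for n in ['scene','side','wrist']:
    c=snap(n,n+'0'); print(n,{k:np.round(v,3).tolist() for k,v in c.items() if k!='pixels'})
print(telemetry.observe())
a=[cv2.imread(f'pics/{n}0.png') for n in ['scene','side']]
E
```

```text
scene {'camera_matrix': [[508.494, 0.0, 277.054], [0.0, 508.494, 208.719], [0.0, 0.0, 1.0]], 'eye': [147.166, 625.433, 1337.765], 'orientation': [-0.081, 0.278, 0.922, -0.258]}
side {'camera_matrix': [[422.628, 0.0, 276.987], [0.0, 422.628, 211.848], [0.0, 0.0, 1.0]], 'eye': [625.022, -1259.904, 690.95], 'orientation': [0.514, 0.013, 0.013, 0.857]}
wrist {'camera_matrix': [[329.765, 0.0, 278.324], [0.0, 329.765, 213.938], [0.0, 0.0, 1.0]], 'eye': [276.338, -591.693, 373.493], 'orientation': [-0.12, 0.088, -0.579, 0.802]}
{'clock': 0.15, 'joint_positions': array([ 1.15202792,  0.3990599 ,  0.04505448,  1.53758247, -0.01868777,
        1.2068898 , -0.05069509]), 'qvel': array([ 0.00103634, -0.00133816, -0.00090043, -0.0035543 , -0.0003226 ,
        0.00108765, -0.00054442]), 'tau': array([ 1.57730228e-03, -4.75560415e+01,  1.36648368e+00, -2.54515332e+01,
        1.17489704e-02,  6.45853361e-03, -1.84558544e-06]), 'tool_pos': array([ 204.19114223, -616.59217283,  230.4815916 ]), 'eef_rot': array([ 9.87236878e-01,  1.59256934e-01, -1.81755739e-04, -7.37060735e-04]), 'force': array([ 0.20138582, -0.14014254, -0.35604191]), 'wrist_torque': array([ 0.02664483, -0.01912416,  0.01029743]), 'grasp_force': 0.0, 'finger_gap': 85.2715925737969}
```

View pics/scene0.png

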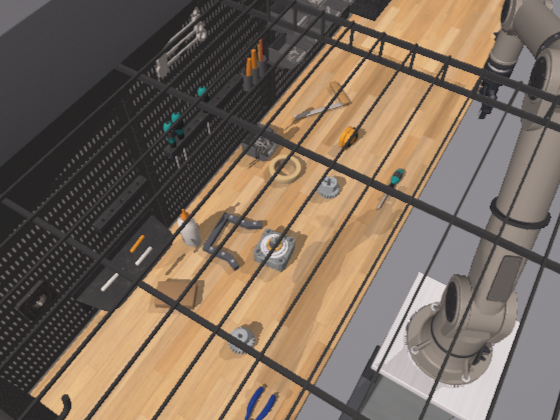

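View pics/side0.png

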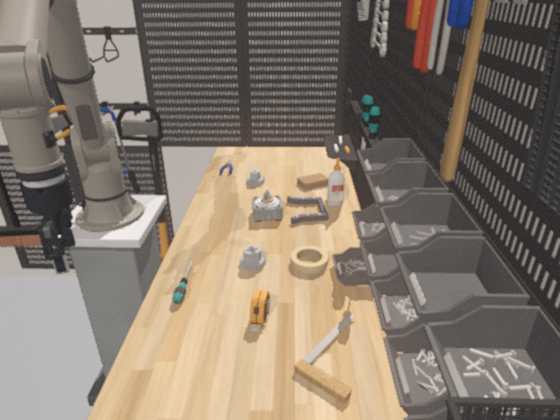

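The scene shows the unit at (274,249), the nest around (232,240), gears at (328,186) and (241,339), tape at (284,168) and cork at (178,292). I'll magnify it.

Run:
```python
from h import *
a=cv2.imread('pics/scene0.png')
b=cv2.imread('pics/side0.png')
u=lambda im,x,y,w,h,s:cv2.resize(im[y:y+h,x:x+w],(int(w*s),int(h*s)),interpolation=cv2.INTER_CUBIC)
A=u(a,190,165,160,200,3)   # 480x600
B=np.vstack([u(a,310,170,40,36,7)[:200,:280],u(a,222,322,40,36,7)[:200,:280],u(b,230,160,100,72,2.8)[:200,:280]])
cv2.imwrite('pics/m1.png',np.hstack([A,B]))
c,d=load('scene0'),load('side0')
for n,p,q,z in [('unit',(274,243),(267,195),82),('g1',(328,183),(253,249),48),('g2',(241,335),(255,173),48)]:
    print(n,ray(c,p,z).round(),ray(d,q,z).round())
```

```text
unit [[535.  19.  82.]] [[543.  -1.  82.]]
g1 [[ 514. -271.   48.]] [[ 519. -276.   48.]]
g2 [[474. 283.  48.]] [[481. 266.  48.]]
```

View pics/m1.png

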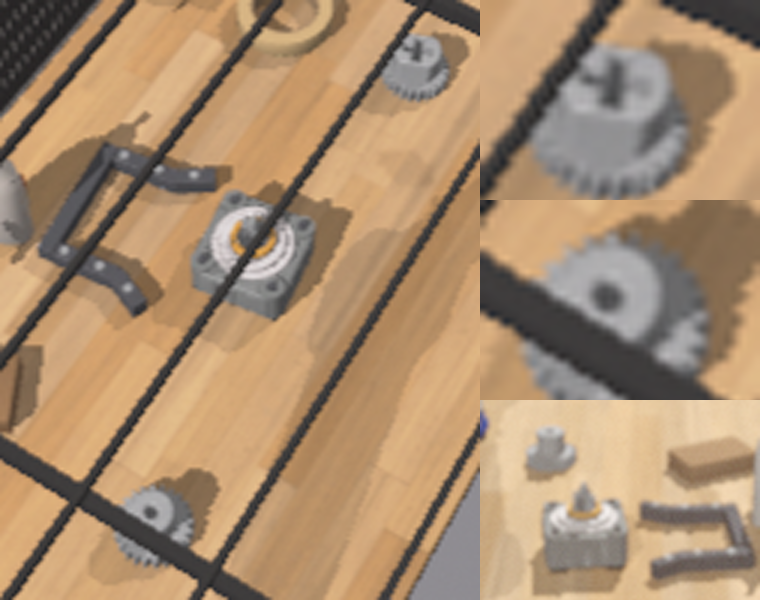

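The cross-bore gear is the right-hand one (crop 415,60), at about world (516,-273). The spare is at about (477,275), and the unit at about (540,10). Next I'll turn square and go to a view over the gear.

>>> play_rows --motion '[{"spin": 0.107, "grip": -1}, {"spin": 0.107, "grip": -1}, {"spin": 0.107, "grip": -1}, {"x": 0.03, "y": -0.045, "grip": -1}, {"x": 0.03, "y": -0.045, "grip": -1}, {"x": 0.03, "y": -0.045, "grip": -1}, {"x": 0.03, "y": -0.045, "grip": -1}, {"x": 0.03, "y": -0.045, "grip": -1}, {"x": 0.03, "y": -0.045, "grip": -1}, {"x": 0.03, "y": -0.045, "grip": -1}, {"grip": -1}]'

```text
validation failed for argument at $.mo...
```

Run:
```python
from h import *
c=snap('wrist','w1')
print(c['eye'],-rot(c)[:,2],proj(c,[[516,-273,0],[516,-273,48]]))
```

```text
[ 276.35420336 -591.74495031  373.63500306] [-0.28014108 -0.09144611 -0.95559332] [[  -8.02274107 -321.65222101]
 [ -69.25688349 -414.2672458 ]]
```

>>> play_rows --motion '[{"y": -0.045, "grip": -1}, {"y": -0.045, "grip": -1}, {"y": -0.045, "grip": -1}, {"y": -0.045, "grip": -1}, {"y": -0.045, "grip": -1}, {"y": -0.045, "grip": -1}, {"y": -0.045, "grip": -1}, {"grip": -1}, {"grip": -1}]'

```text
validation failed for argument at $.mo...
```

Run:
```python
from h import *
c=snap('wrist','w2'); s=telemetry.observe()
print(s['clock'],s['tool_pos'],s['eef_rot'],s['force'])
print(c['eye'],proj(c,[[540,8,82]]))
cv2.imwrite('pics/m2.png',np.vstack([np.hstack([cv2.resize(cv2.imread('pics/w1.png'),(400,300)),cv2.resize(cv2.imread('pics/w2.png'),(400,300))])]))
```

```text
0.25 [ 204.28956015 -616.78426136  230.86648192] [ 9.87235457e-01  1.59267045e-01 -9.30160695e-05 -3.89289033e-04] [-0.26488278 -0.46058454 -0.06982681]
[ 276.37161594 -591.80336964  373.79870548] [[-789.74817147 -898.10679628]]
```

View pics/m2.png

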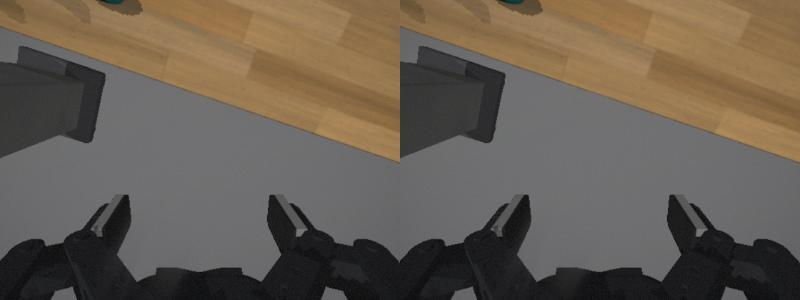

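Both moves were refused, so the two wrist views are the same start view: bench edge across the top, fingers at the bottom. It looks like every row needs all five fields.

>>> play_rows --motion '[{"x": 0, "y": 0, "z": 0, "spin": 0.107, "grip": -1}, {"x": 0, "y": 0, "z": 0, "spin": 0.107, "grip": -1}, {"x": 0, "y": 0, "z": 0, "spin": 0.107, "grip": -1}, {"x": 0.03, "y": -0.045, "z": 0, "spin": 0, "grip": -1}, {"x": 0.03, "y": -0.045, "z": 0, "spin": 0, "grip": -1}, {"x": 0.03, "y": -0.045, "z": 0, "spin": 0, "grip": -1}, {"x": 0.03, "y": -0.045, "z": 0, "spin": 0, "grip": -1}, {"x": 0.03, "y": -0.045, "z": 0, "spin": 0, "grip": -1}, {"x": 0.03, "y": -0.045, "z": 0, "spin": 0, "grip": -1}, {"x": 0.03, "y": -0.045, "z": 0, "spin": 0, "grip": -1}, {"x": 0, "y": 0, "z": 0, "spin": 0, "grip": -1}, {"x": 0, "y": 0, "z": 0, "spin": 0, "grip": -1}]'

```text
clock: 1.45
tool_pos: [399.5, -325.0, 231.4]
eef_rot: [1.0, 0.001, -0.0, 0.0]
force: [-0.1, -0.5, 0.4]
finger_gap: 85.5
grasp_force: 0.0
```

Run:
```python
from h import *
c=snap('wrist','w1')
print(c['eye'],-rot(c)[:,2],proj(c,[[516,-273,0],[516,-273,48]]))
```

```text
[ 475.41810816 -323.53255671  374.55249503] [-2.94731022e-01 -8.71253915e-04 -9.55579858e-01] [[230.26703379  71.59175275]
 [222.9202488   65.37969512]]
```

>>> play_rows --motion '[{"x": 0, "y": -0.045, "z": 0, "spin": 0, "grip": -1}, {"x": 0, "y": -0.045, "z": 0, "spin": 0, "grip": -1}, {"x": 0, "y": -0.045, "z": 0, "spin": 0, "grip": -1}, {"x": 0, "y": -0.045, "z": 0, "spin": 0, "grip": -1}, {"x": 0, "y": -0.045, "z": 0, "spin": 0, "grip": -1}, {"x": 0, "y": -0.045, "z": 0, "spin": 0, "grip": -1}, {"x": 0, "y": -0.045, "z": 0, "spin": 0, "grip": -1}, {"x": 0, "y": 0, "z": 0, "spin": 0, "grip": -0.1}, {"x": 0, "y": 0, "z": 0, "spin": 0, "grip": -0.1}]'

```text
clock: 2.4
tool_pos: [399.3, -12.2, 231.4]
eef_rot: [1.0, -0.001, 0.0, 0.0]
force: [0.2, -0.3, -0.2]
finger_gap: 59.2
grasp_force: 0.0
```

Run:
```python
from h import *
c=snap('wrist','w2'); s=telemetry.observe()
print(s['clock'],s['tool_pos'],s['eef_rot'],s['force'],s['finger_gap'])
print(c['eye'],proj(c,[[540,8,82]]))
a=cv2.imread('pics/w1.png');b=cv2.imread('pics/w2.png')
cv2.imwrite('pics/m2.png',np.hstack([cv2.resize(a,(240,180),interpolation=3),np.zeros((180,560,3),np.uint8)]))
cv2.imwrite('pics/m2.png',np.vstack([np.pad(cv2.resize(a,(240,180),interpolation=3),((0,0),(0,320),(0,0))),b]))
```

```text
2.45 [399.23861541 -13.08697601 231.2718547 ] [ 9.99997674e-01 -2.12348807e-03 -4.33742124e-05  3.76536479e-04] [-0.36650153  0.37340821 -0.41237579] 51.754997217304116
[475.15571383 -10.96531302 374.56480108] [[254.07342165  26.50028332]]
```

View pics/m2.png

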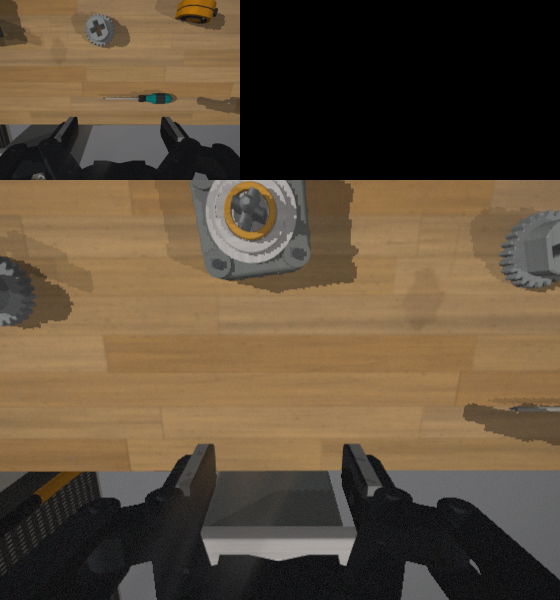

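Gear visible with its cross at (100,30) in the w1 inset. The unit's rear edge is near row 95 of w2, turned slightly. I need a view further forward that includes the nest.

>>> play_rows --motion '[{"x": 0.04, "y": 0, "z": 0, "spin": 0, "grip": -0.1}, {"x": 0.04, "y": 0, "z": 0, "spin": 0, "grip": -0.1}, {"x": 0.04, "y": 0, "z": 0, "spin": 0, "grip": -0.1}, {"x": 0.02, "y": 0, "z": 0, "spin": 0, "grip": 0.1}, {"x": 0, "y": 0, "z": 0, "spin": 0, "grip": 0.1}, {"x": 0, "y": 0, "z": 0, "spin": 0, "grip": 0.1}]'

```text
clock: 3.05
tool_pos: [538.5, -13.5, 230.5]
eef_rot: [1.0, -0.002, -0.001, 0.0]
force: [-0.4, 0.6, -0.7]
finger_gap: 38.2
grasp_force: 0.0
```

Run:
```python
from h import *
c=snap('wrist','w3'); s=telemetry.observe()
print(s['clock'],s['tool_pos'],s['eef_rot'],s['finger_gap'])
cv2.imwrite('pics/m3.png',cv2.resize(c['pixels'][:,:,::-1],(800,600),interpolation=3))
```

```text
3.1 [538.05458513 -13.02478712 230.70067012] [ 9.99997523e-01 -1.94338867e-03 -1.01775411e-03  3.75646088e-04] 38.85290699342945
```

View pics/m3.png

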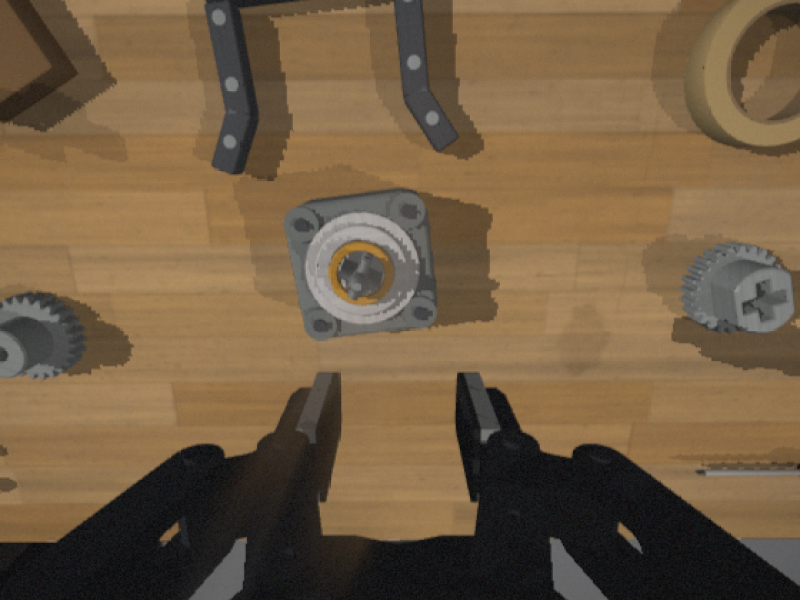

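Clear view. Unit's screw heads at (301,225),(411,207),(423,313),(322,327). Nest rail screws at left (231,84),(230,142) and right (414,62),(432,118). Gear's cross at (765,300).

Run:
```python
from h import *
c=load('w3'); k=.7
U=ray(c,np.array([(301,225),(411,207),(423,313),(322,327)])*k,50)[:,:2]
print('unit scr',U.round(1),U.mean(0), 'yaw',[np.arctan2(*(a-b)[::-1]) for a,b in [(U[0],U[3]),(U[1],U[2])]],np.arctan2(*(U[0]-U[1])[::-1])-np.pi/2,np.arctan2(*(U[3]-U[2])[::-1])-np.pi/2)
print('spindle',ray(c,np.array([(361,274)])*k,82), 'flange',ray(c,np.array([(362,269)])*k,56))
N=ray(c,np.array([(231,84),(414,62),(230,142),(432,118),(256,113),(404,98),(240,172),(437,150)])*k,22)[:,:2]
print('nest',N.round(1)); 
for i in (0,2): 
  d=N[i]-N[i+1]; print(N[i:i+2].mean(0),np.arctan2(d[1],d[0])-np.pi/2,np.hypot(*d))
```

```text
unit scr [[572.1  53.6]
 [583.9 -21.4]
 [508.5 -30.4]
 [498.1  43.1]] [540.63135094  11.22759133] yaw [np.float64(0.14105556126967117), np.float64(0.11887231824304523)] 0.15565544277038046 0.1411115995889345
spindle [[545.23499871  11.01300296  82.        ]] flange [[542.5641207   12.32701304  56.        ]]
nest [[664.1 100.8]
 [677.1 -23.8]
 [626.8 105.6]
 [641.9 -36.5]
 [645.7  85.5]
 [654.8 -17.1]
 [606.4 100.7]
 [620.8 -40.4]]
[670.60589856  38.52910705] 0.1040603393786137 125.30501606051013
[634.35189904  34.55409436] 0.10643723409462713 142.94785378216878
```

>>> play_rows --motion '[{"x": 0, "y": 0, "z": 0, "spin": -0.109, "grip": 0.1}, {"x": -0.025, "y": -0.008, "z": 0, "spin": 0, "grip": 0.1}, {"x": -0.025, "y": -0.008, "z": 0, "spin": 0, "grip": 0.1}, {"x": -0.026, "y": -0.008, "z": 0, "spin": 0, "grip": 0.1}, {"x": 0, "y": 0, "z": 0.04, "spin": 0, "grip": 0.1}, {"x": 0, "y": 0, "z": 0.04, "spin": 0, "grip": 0.1}, {"x": 0, "y": 0, "z": 0.04, "spin": 0, "grip": 0.1}, {"x": 0, "y": 0, "z": 0.04, "spin": 0, "grip": 0.1}, {"x": 0, "y": 0, "z": 0.035, "spin": 0, "grip": 0.1}, {"x": 0, "y": 0, "z": 0.022, "spin": 0, "grip": 0.1}, {"x": 0, "y": 0, "z": 0, "spin": 0, "grip": 0.1}]'

```text
clock: 4.2
tool_pos: [457.2, 3.4, 12.1]
eef_rot: [0.999, 0.054, -0.003, 0.0]
force: [-0.4, -0.0, -0.4]
finger_gap: 38.6
grasp_force: 0.0
```

>>> play_rows --motion '[{"x": 0.012, "y": 0, "z": 0, "spin": 0, "grip": 0.1}, {"x": 0.01, "y": 0, "z": 0, "spin": 0, "grip": 0.1}, {"x": 0.01, "y": -0.001, "z": 0, "spin": 0, "grip": 0.1}, {"x": 0.01, "y": -0.001, "z": 0, "spin": 0, "grip": 0.1}, {"x": 0.01, "y": -0.001, "z": 0, "spin": 0, "grip": 0.1}, {"x": 0.01, "y": -0.001, "z": 0, "spin": 0, "grip": 0.1}, {"x": 0.01, "y": -0.001, "z": 0, "spin": 0, "grip": 0.1}, {"x": 0.01, "y": -0.001, "z": 0, "spin": 0, "grip": 0.1}, {"x": 0.01, "y": -0.001, "z": 0, "spin": 0, "grip": 0.1}, {"x": 0.01, "y": -0.001, "z": 0, "spin": 0, "grip": 0.1}, {"x": 0, "y": 0, "z": 0, "spin": 0, "grip": 0.1}]'

```text
clock: 5.3
tool_pos: [548.3, 21.1, 13.3]
eef_rot: [0.999, 0.052, -0.015, 0.003]
force: [-28.4, -2.9, 20.0]
finger_gap: 38.4
grasp_force: 14.5
```

Run:
```python
from h import *
c=snap('wrist','w4'); d=snap('scene','s4'); e=snap('side','d4')
u=lambda im,x,y,w,h,W,H:cv2.resize(im[y:y+h,x:x+w,::-1],(W,H),interpolation=3)
cv2.imwrite('pics/m4.png',np.hstack([u(c['pixels'],0,0,560,420,480,360),u(d['pixels'],190,195,110,125,317,360)]))
```

```text
(no output)
```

View pics/m4.png

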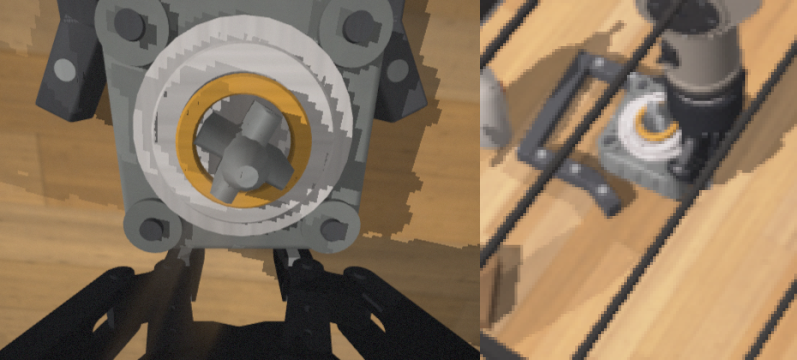

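Unit is square to the tool between the flares, with screw heads at (135,25),(366,27),(334,230),(151,230). Force is 28 N, so I'll check where it is.

Run:
```python
from h import *
c=load('w4'); k=560/480
U=ray(c,np.array([(135,25),(366,27),(334,230),(151,230)])*k,50)[:,:2]
m=U.mean(0); print(U.round(1),m,'yaw',np.arctan2(*(U[:2].mean(0)-U[2:].mean(0))[::-1]))
N=ray(c,np.array([(64,70),(398,70)])*k,22)[:,:2];d=N[0]-N[1];print(N.round(1),N.mean(0),np.arctan2(d[1],d[0])-np.pi/2,np.hypot(*d))
R_=np.array([[np.cos(.105),np.sin(.105)],[-np.sin(.105),np.cos(.105)]]);print('in nest',R_@(m-[670.5,37]))
s=telemetry.observe();print(s['tool_pos'],s['force'],s['joint_positions'])
```

```text
[[643.4  66.5]
 [650.9  -8.7]
 [576.5 -14.2]
 [568.7  60.9]] [609.89747848  26.1495988 ] yaw 0.0744090460063224
[[626.9 106.8]
 [642.2 -37.4]] [634.57715952  34.68107547] 0.10561047706412219 145.03195272493267
in nest [-61.40595676  -4.43906459]
[548.38467605  21.12450653  13.27605737] [-27.36825585  -1.08186844  17.84119992] [ 0.17902698  0.51959781 -0.37426614  1.93614323  0.26879978  0.76360165
 -1.81720195]
```

>>> play_rows --motion '[{"x": 0.007, "y": -0.001, "z": 0, "spin": 0, "grip": 0.1}, {"x": 0.007, "y": -0.001, "z": 0, "spin": 0, "grip": 0.1}, {"x": 0.007, "y": -0.001, "z": 0, "spin": 0, "grip": 0.1}, {"x": 0.007, "y": -0.001, "z": 0, "spin": 0, "grip": 0.1}, {"x": 0.007, "y": 0, "z": 0, "spin": 0, "grip": 0.1}, {"x": 0.007, "y": 0, "z": 0, "spin": 0, "grip": 0.1}, {"x": 0.007, "y": 0, "z": 0, "spin": 0, "grip": 0.1}]'

```text
clock: 6.15
tool_pos: [608.5, 32.2, 15.2]
eef_rot: [0.999, 0.054, -0.003, 0.001]
force: [-10.7, -0.8, 9.2]
finger_gap: 38.3
grasp_force: 5.4
```

>>> play_rows --motion '[{"x": 0.006, "y": 0, "z": 0, "spin": 0, "grip": 0.1}, {"x": 0.003, "y": 0, "z": 0, "spin": 0, "grip": 0.1}]'

```text
clock: 6.35
tool_pos: [608.4, 32.1, 13.9]
eef_rot: [0.998, 0.053, -0.013, 0.002]
force: [-33.7, -2.9, 27.9]
finger_gap: 39.1
grasp_force: 17.0
```

>>> play_rows --motion '[{"x": 0.003, "y": 0, "z": 0, "spin": 0, "grip": 0.1}, {"x": 0, "y": 0, "z": 0, "spin": 0, "grip": 0.1}, {"x": 0, "y": 0, "z": 0, "spin": 0, "grip": 0.1}]'

```text
clock: 6.65
tool_pos: [608.3, 32.0, 13.8]
eef_rot: [0.998, 0.053, -0.015, 0.003]
force: [-34.2, -2.9, 26.6]
finger_gap: 38.4
grasp_force: 17.7
```

>>> play_rows --motion '[{"x": -0.015, "y": 0, "z": 0, "spin": 0, "grip": 0.1}, {"x": -0.03, "y": 0, "z": -0.02, "spin": 0, "grip": 0.1}, {"x": -0.03, "y": 0, "z": -0.05, "spin": 0, "grip": -1}, {"x": 0, "y": 0, "z": -0.05, "spin": 0, "grip": -1}, {"x": 0, "y": 0, "z": -0.05, "spin": 0, "grip": -1}, {"x": 0, "y": 0, "z": -0.03, "spin": 0, "grip": -1}, {"x": 0.04, "y": 0, "z": 0, "spin": 0, "grip": -1}, {"x": 0.04, "y": 0, "z": 0, "spin": 0, "grip": -1}, {"x": 0, "y": 0, "z": 0, "spin": 0, "grip": -1}, {"x": 0, "y": 0, "z": 0, "spin": 0, "grip": -1}]'

```text
clock: 7.65
tool_pos: [633.1, 35.4, 208.0]
eef_rot: [0.999, 0.054, 0.001, -0.001]
force: [-0.9, 0.3, 0.2]
finger_gap: 85.2
grasp_force: 0.0
```

Run:
```python
from h import *
c=snap('wrist','w5'); s=telemetry.observe()
print(s['clock'],s['tool_pos'],s['eef_rot'],s['finger_gap'])
print(proj(c,[[670.5,37,82],[670.5,37,50],[516,-273,48]]))
im=cv2.resize(c['pixels'][60:300,140:460,::-1],(800,600),interpolation=3)
cv2.imwrite('pics/m5.png',im)
```

```text
7.7 [632.00932469  35.19043973 207.88397887] [ 9.98544577e-01  5.39242822e-02  9.20053998e-04 -2.28345538e-04] 85.38617615460637
[[282.95774795 162.4363724 ]
 [282.52606844 157.41989977]
 [552.1265924  331.85891682]]
```

View pics/m5.png

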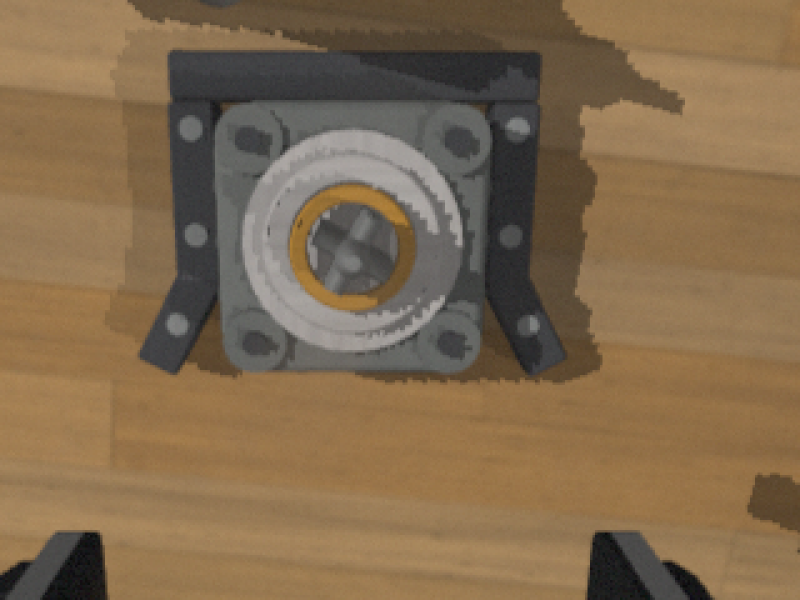

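Unit is seated: screw heads at (252,140),(461,142),(453,341),(259,344), with the stop at row 100. Spindle splines run from (330,290) to (370,212) and from (318,235) to (392,270).

Run:
```python
from h import *
from scipy.optimize import minimize
c=load('w5'); f=lambda p:np.array(p)/2.5+[140,60]
U=ray(c,f([(252,140),(461,142),(453,341),(259,344)]),50)[:,:2]; m=U.mean(0)
yaw=np.arctan2(*(U[:2].mean(0)-U[2:].mean(0))[::-1]);d=U[0]-U[1]
print('unit',m,yaw,np.arctan2(d[1],d[0])-np.pi/2)
N=ray(c,f([(190,127),(517,127),(196,235),(510,235),(177,324),(528,324)]),22)[:,:2]
for i in (0,2,4): d=N[i]-N[i+1];print('nest',N[i:i+2].mean(0),np.arctan2(d[1],d[0])-np.pi/2)
A=ray(c,f([(370,212),(330,290),(318,235),(392,270)]),82)[:,:2]
print('spl',A.mean(0),[np.arctan2(*(A[i]-A[j])[::-1]) for i,j in((0,1),(2,3))])
w=load('w4'); B=ray(w,np.array([(265,112),(228,195),(207,130),(283,175)])*560/480,82)[:,:2]
print('spl4',B.mean(0),[np.arctan2(*(B[i]-B[j])[::-1]) for i,j in((0,1),(2,3))])
# brass collar ring centroid at z=64
h=cv2.cvtColor(c['pixels'],cv2.COLOR_RGB2HSV); M=cv2.inRange(h,(12,150,80),(25,255,255)); M[:,:240]=0;M[:,320:]=0;M[:120]=0;M[200:]=0
ys,xs=np.nonzero(M); e=cv2.fitEllipse(cv2.convexHull(np.c_[xs,ys].astype(np.int32))); print(len(xs),e,ray(c,[e[0]],64))
```

```text
unit [669.8617924   36.96433203] 0.10912284907559686 0.09920576897968925
nest [710.766897    42.31711815] 0.10836354173710072
nest [670.19750783  37.99052363] 0.1085109625499272
nest [634.37781519  34.21134384] 0.10864110784710324
spl [671.624285    38.73889294] [np.float64(-0.3658371435314181), np.float64(1.239378944381858)]
spl4 [611.67581439  27.39117252] [np.float64(-0.2991353972939436), np.float64(1.1349214593686923)]
630 ((280.1938781738281, 158.50856018066406), (49.11860656738281, 49.3251838684082), 21.223834991455078) [[671.09938295  39.25665094  64.        ]]
```

>>> play_rows --motion '[{"x": -0.0235, "y": 0.0417, "z": 0, "spin": 0, "grip": -1}, {"x": -0.0235, "y": 0.0417, "z": 0, "spin": 0, "grip": -1}, {"x": -0.0235, "y": 0.0417, "z": 0, "spin": 0, "grip": -1}, {"x": -0.0235, "y": 0.0417, "z": 0, "spin": 0, "grip": -1}, {"x": -0.0235, "y": 0.0417, "z": 0, "spin": 0, "grip": -1}, {"x": -0.0235, "y": 0.0417, "z": 0, "spin": 0, "grip": -1}, {"x": -0.0235, "y": 0.0417, "z": 0, "spin": 0, "grip": -1}, {"x": 0, "y": 0, "z": 0, "spin": 0, "grip": -1}, {"x": 0, "y": 0, "z": 0, "spin": 0, "grip": -1}, {"x": 0, "y": 0, "z": 0, "spin": 0, "grip": -1}]'

```text
clock: 8.7
tool_pos: [499.5, -271.6, 207.7]
eef_rot: [0.998, 0.055, 0.001, -0.0]
force: [1.1, 0.6, -0.5]
finger_gap: 85.5
grasp_force: 0.0
```

Run:
```python
from h import *
c=snap('wrist','w6'); s=telemetry.observe()
print(s['clock'],s['tool_pos'],s['eef_rot'],s['joint_positions'])
p=proj(c,[[516,-273,48]])[0]; print(p)
x0=int(np.clip(p[0]-80,0,400)); y0=int(np.clip(p[1]-60,0,300)); print(x0,y0)
cv2.imwrite('pics/m6.png',cv2.resize(c['pixels'][y0:y0+120,x0:x0+160,::-1],(800,600),interpolation=3))
```

```text
8.75 [ 499.6963312  -271.17123264  207.65638068] [ 9.98468473e-01  5.53209418e-02  5.46698352e-04 -5.72900570e-05] [ 0.67597148  0.2838375  -0.30811278  1.75809381  0.09417798  1.11318369
 -1.122262  ]
[283.18516883 179.60978185]
203 119
```

View pics/m6.png

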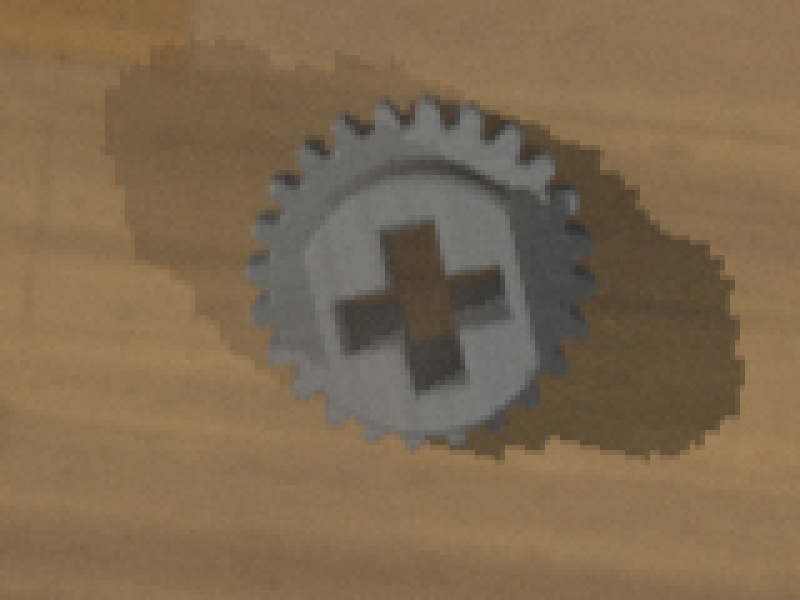

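The gear's cross is centred at about (424,308). Slot end mids are at (408,227)/(441,387) and (340,330)/(506,290), and the flats are on the left and right.

Run:
```python
from h import *
c=load('w6'); f=lambda p:np.array(p)/5+[203,119]
P=ray(c,f([(408,227),(441,387),(340,330),(506,290),(305,248),(325,390),(508,190),(540,362)]),48)[:,:2]
a=lambda i,j:np.arctan2(*(P[i]-P[j])[::-1])
print(P[:2].mean(0),P[2:4].mean(0),a(0,1),a(2,3)-np.pi/2,a(4,5),a(6,7),np.hypot(*(P[0]-P[1])),np.hypot(*(P[2]-P[3])),P[4:].mean(0))
g=P[:4].mean(0); t=telemetry.observe()['tool_pos'][:2]; psi=2*np.arctan2(.0553,.9985); gy=np.mean([a(0,1),a(2,3)-np.pi/2])
print(g,gy,'spin',psi-gy); d=g-t; print('after spin tool dx,dy',d@[np.cos(gy),np.sin(gy)],d@[np.sin(gy),-np.cos(gy)])
```

```text
[ 515.53007329 -277.5229828 ] [ 515.12785234 -277.18790235] 0.31899591904413177 0.3506276439683711 0.23713484906824145 0.31785650619374695 30.931041873995326 31.812491498315435 [ 517.19095851 -276.3023846 ]
[ 515.32896282 -277.35544257] 0.33481178150625146 spin -0.22415867476275264
after spin tool dx,dy 12.732507308612762 10.977562636102567
```

>>> play_rows --motion '[{"x": 0, "y": 0, "z": 0, "spin": -0.105, "grip": -1}, {"x": 0, "y": 0, "z": 0, "spin": -0.105, "grip": -1}, {"x": 0.0129, "y": 0.0108, "z": 0, "spin": 0, "grip": -1}, {"x": 0, "y": 0, "z": 0.04, "spin": 0, "grip": -1}, {"x": 0, "y": 0, "z": 0.04, "spin": 0, "grip": -1}, {"x": 0, "y": 0, "z": 0.04, "spin": 0, "grip": -1}, {"x": 0, "y": 0, "z": 0.03, "spin": 0, "grip": -1}, {"x": 0, "y": 0, "z": 0.02, "spin": 0, "grip": -1}, {"x": 0, "y": 0, "z": 0.015, "spin": 0, "grip": -1}, {"x": 0, "y": 0, "z": 0, "spin": 0, "grip": -1}, {"x": 0, "y": 0, "z": 0, "spin": 0, "grip": -1}]'

```text
clock: 9.85
tool_pos: [515.6, -278.8, 22.9]
eef_rot: [0.987, 0.159, 0.001, 0.0]
force: [-0.7, -0.8, 0.1]
finger_gap: 85.4
grasp_force: 0.0
```

>>> play_rows --motion '[{"x": 0, "y": 0, "z": 0.004, "spin": 0, "grip": -0.2}, {"x": 0, "y": 0, "z": 0, "spin": 0, "grip": 0.2}, {"x": 0, "y": 0, "z": 0, "spin": 0, "grip": 1}, {"x": 0, "y": 0, "z": 0, "spin": 0, "grip": 1}, {"x": 0, "y": 0, "z": 0, "spin": 0, "grip": 1}, {"x": 0, "y": 0, "z": 0, "spin": 0, "grip": 1}, {"x": 0, "y": 0, "z": 0, "spin": 0, "grip": 1}, {"x": 0, "y": 0, "z": 0, "spin": 0, "grip": 1}]' --newtons 70

```text
clock: 10.65
tool_pos: [515.4, -279.7, 19.1]
eef_rot: [0.987, 0.158, 0.001, 0.001]
force: [0.3, -0.1, 5.0]
finger_gap: 38.9
grasp_force: 72.5
```

>>> play_rows --motion '[{"x": 0, "y": 0, "z": -0.02, "spin": 0, "grip": 1}, {"x": 0, "y": 0, "z": -0.04, "spin": 0, "grip": 1}, {"x": 0, "y": 0, "z": -0.04, "spin": 0, "grip": 1}, {"x": 0, "y": 0, "z": -0.02, "spin": 0, "grip": 1}, {"x": 0.0308, "y": -0.0317, "z": 0, "spin": 0, "grip": 1}, {"x": 0.0308, "y": -0.0317, "z": 0, "spin": 0, "grip": 1}, {"x": 0.0308, "y": -0.0317, "z": 0, "spin": 0, "grip": 1}, {"x": 0.0308, "y": -0.0317, "z": 0, "spin": 0, "grip": 1}, {"x": 0.0308, "y": -0.0317, "z": 0, "spin": 0, "grip": 1}, {"x": 0.0308, "y": -0.0317, "z": 0, "spin": 0, "grip": 1}, {"x": 0.0308, "y": -0.0317, "z": 0, "spin": 0, "grip": 1}, {"x": 0.0308, "y": -0.0317, "z": 0, "spin": 0, "grip": 1}]'

```text
clock: 11.85
tool_pos: [668.9, 40.0, 136.9]
eef_rot: [0.987, 0.158, -0.001, 0.0]
force: [-0.3, -0.5, -2.7]
finger_gap: 38.9
grasp_force: 71.9
```

>>> play_rows --motion '[{"x": 0, "y": 0, "z": 0, "spin": 0.134, "grip": 1}, {"x": 0, "y": 0, "z": 0, "spin": 0.134, "grip": 1}, {"x": 0, "y": 0, "z": 0, "spin": 0.134, "grip": 1}, {"x": 0, "y": 0, "z": 0, "spin": 0.134, "grip": 1}, {"x": 0, "y": 0, "z": 0, "spin": 0.134, "grip": 1}, {"x": 0, "y": 0, "z": 0, "spin": 0, "grip": 1}, {"x": 0, "y": 0, "z": 0, "spin": 0, "grip": 1}]'

```text
clock: 12.55
tool_pos: [668.7, 38.7, 137.3]
eef_rot: [0.985, -0.174, -0.001, 0.0]
force: [0.5, 0.0, -1.2]
finger_gap: 39.1
grasp_force: 71.9
```

Run:
```python
from h import *
c=snap('wrist','w7'); d=snap('side','d7'); s=telemetry.observe()
print(s['clock'],s['tool_pos'],R.from_quat(s['eef_rot']).as_matrix()[:,0],s['joint_positions'],s['finger_gap'],s['grasp_force'])
t=s['tool_pos'];p=proj(c,[t+[0,0,28]])[0];q=proj(d,[[670.5,38.3,100]])[0];print(p,q)
A=lambda im,x,y,w,h,W,H:(cv2.resize(im[y:y+h,x:x+w,::-1],(W,H),interpolation=3))
x0=int(p[0]-70);y0=int(min(p[1]-90,420-120));a=int(q[0]-40);b=int(q[1]-45)
print(x0,y0,a,b)
cv2.imwrite('pics/m7.png',np.hstack([A(c['pixels'],x0,y0,140,120,560,480),A(d['pixels'],a,b,60,120,240,480)]))
```

```text
12.65 [668.9800199   38.62685869 137.64803981] [ 9.39290054e-01 -3.43123077e-01 -8.64845299e-04] [ 0.06592404  0.52005516 -0.26376295  1.57548283  0.14845016  1.06676295
 -2.15753753] 39.15194325931583 71.89042121171951
[281.57022088 308.92649637] [305.36152401 185.36479074]
211 218 265 140
```

View pics/m7.png

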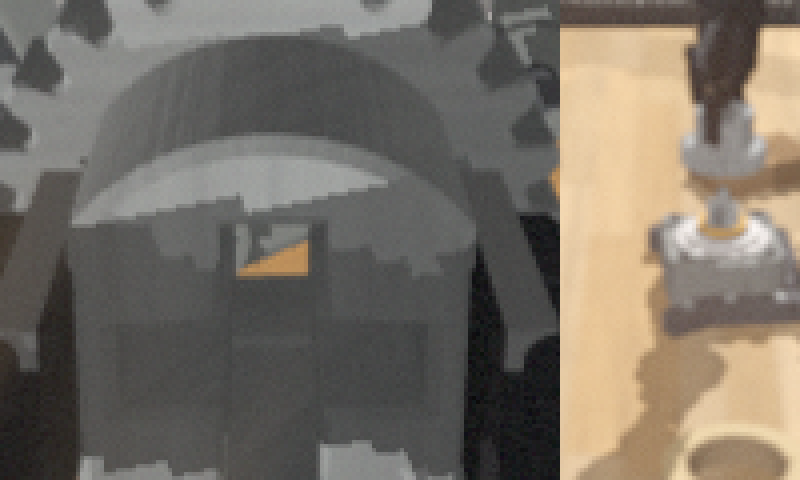

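Gear is held level: its cross slot is visible with front end mid (271,222), cross-slot edges at rows 322 and 405, and hub front apex at (271,132). The side view shows it above the spindle.

Run:
```python
from h import *
c=load('w7'); t=np.array([668.98,38.63,137.65]); X=np.array([.9393,-.3431]); Y=np.array([X[1],-X[0]])
f=lambda p:np.array(p)/4+[211,218]
for z in (28,29,30):
  P=ray(c,f([(271,132),(271,222),(271,322),(271,405),(115,362),(428,362)]),t[2]+z)[:,:2]-t[:2]
  print(z,(P@X-[25,15.5,5,-5,0,0]).round(2),(P@Y).round(2))
d=np.array([670.6,38.4])-t[:2]; print('TCP->spindle',d@X,d@Y)
```

```text
28 [ 0.13  0.21 -0.26  0.2   0.17  0.22] [ -1.18  -1.16  -1.13  -1.12 -16.71  14.56]
29 [0.56 0.73 0.36 0.9  0.83 0.88] [ -1.18  -1.16  -1.14  -1.12 -16.58  14.42]
30 [1.   1.25 0.97 1.6  1.48 1.53] [ -1.18  -1.16  -1.14  -1.12 -16.44  14.28]
TCP->spindle 1.6005790000000057 -0.33978299999999784
```

>>> play_rows --motion '[{"x": 0.0012, "y": 0.0007, "z": 0, "spin": 0, "grip": 1}, {"x": 0, "y": 0, "z": 0.015, "spin": 0, "grip": 1}, {"x": 0, "y": 0, "z": 0.005, "spin": 0, "grip": 1}, {"x": 0, "y": 0, "z": 0.004, "spin": 0, "grip": 1}, {"x": 0, "y": 0, "z": 0.004, "spin": 0, "grip": 1}, {"x": 0, "y": 0, "z": 0.003, "spin": 0, "grip": 1}, {"x": 0, "y": 0, "z": 0, "spin": 0, "grip": 1}]'

```text
clock: 13.35
tool_pos: [670.0, 37.6, 106.7]
eef_rot: [0.985, -0.175, -0.0, 0.0]
force: [-0.1, -0.2, -1.2]
finger_gap: 38.8
grasp_force: 71.8
```

>>> play_rows --motion '[{"x": 0, "y": 0, "z": 0.003, "spin": 0, "grip": 1}, {"x": 0, "y": 0, "z": 0.003, "spin": 0, "grip": 1}, {"x": 0, "y": 0, "z": 0.002, "spin": 0, "grip": 1}, {"x": 0, "y": 0, "z": 0.002, "spin": 0, "grip": 1}, {"x": 0, "y": 0, "z": 0, "spin": 0, "grip": 1}]'

```text
clock: 13.85
tool_pos: [670.0, 37.6, 96.8]
eef_rot: [0.985, -0.175, -0.0, 0.0]
force: [-1.0, 0.3, -2.7]
finger_gap: 38.7
grasp_force: 71.8
```

>>> play_rows --motion '[{"x": 0, "y": 0, "z": 0.002, "spin": 0, "grip": 1}, {"x": 0, "y": 0, "z": 0.002, "spin": 0, "grip": 1}, {"x": 0, "y": 0, "z": 0.003, "spin": 0, "grip": 1}, {"x": 0, "y": 0, "z": 0.003, "spin": 0, "grip": 1}, {"x": 0, "y": 0, "z": 0.003, "spin": 0, "grip": 1}, {"x": 0, "y": 0, "z": 0, "spin": 0, "grip": 1}]'

```text
clock: 14.45
tool_pos: [669.9, 37.6, 83.5]
eef_rot: [0.985, -0.175, -0.0, 0.0]
force: [0.8, 0.7, -2.2]
finger_gap: 38.6
grasp_force: 71.8
```

>>> play_rows --motion '[{"x": 0, "y": 0, "z": 0.003, "spin": 0, "grip": 1}, {"x": 0, "y": 0, "z": 0.003, "spin": 0, "grip": 1}, {"x": 0, "y": 0, "z": 0.003, "spin": 0, "grip": 1}, {"x": 0, "y": 0, "z": 0.003, "spin": 0, "grip": 1}, {"x": 0, "y": 0, "z": 0, "spin": 0, "grip": 1}, {"x": 0, "y": 0, "z": 0, "spin": 0, "grip": 1}]'

```text
clock: 15.05
tool_pos: [670.4, 37.6, 75.2]
eef_rot: [0.985, -0.175, 0.0, 0.0]
force: [-7.3, 0.0, 14.2]
finger_gap: 39.4
grasp_force: 73.6
```

>>> play_rows --motion '[{"x": 0, "y": 0, "z": 0.003, "spin": 0, "grip": 1}, {"x": 0, "y": 0, "z": 0, "spin": 0, "grip": 1}, {"x": 0, "y": 0, "z": 0, "spin": 0, "grip": 1}, {"x": 0, "y": 0, "z": 0, "spin": 0, "grip": 1}, {"x": 0, "y": 0, "z": 0, "spin": 0, "grip": 1}]'

```text
clock: 15.55
tool_pos: [670.4, 37.6, 75.1]
eef_rot: [0.985, -0.175, 0.0, 0.001]
force: [-13.0, -1.6, 28.0]
finger_gap: 38.6
grasp_force: 75.4
```

The gear is on the hard stop: force rose from 14 to 28 N with no further travel, and the sideways force holds the unit against the stop.

```bash
python3 -c "
from h import *
s=telemetry.observe();print(s['tool_pos'],s['force'],abs(s['qvel']).max());print(order.hand_in())"
```

```text
[670.37385152  37.63764492  75.0547669 ] [-13.03106196  -1.57969031  27.97517736] 0.0010032368356627174
the job is handed in; nothing more can be done
None
```

I handed the job in at about 15.6 s of the 61 s limit; the hand-in gave no verdict. The unit is against the nest stop, and the cross-bore gear is meshed on the spindle and pressed onto its hard stop, still gripped at about 75 N and pushed down at about 28 N.

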